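# Feel along the cut edge of the tile

## Robot

A 7-joint arm with a two-finger parallel gripper is mounted at the origin on the work surface. World frame = base frame: x ahead of the robot, y to its left, z up, the work surface at z = 0. Lengths are in m, angles in rad, forces in N, time in s.
With the tool pointing down it reaches from about 0.425 to 0.925 m from the base axis. Payload 6.8 kg.
Tool frame: the origin (TCP) lies at the very end of the fingers, on their centre line; the grasp point (between the pads) lies 19 mm behind it (bot.grasp_offset is the distance from the TCP to the grasp point, in m); z points along the fingers, y is the direction in which the jaws open and shut (so a half turn about z gives the same grasp; the last joint's range is limited). The gripper opens to 85 mm and grips with 20 to 120 N. Pads are 22 mm wide; open, the fingers measure 114 mm over their backs; the gripper's body (76 mm by 85 mm) begins 54 mm behind the grasp point. The pads swing forward as they close: fully open they stand 13 mm farther back than shut.
Start: joints at [-1.358, 0.477, 0.022, 1.555, -0.011, 1.109, -0.083], TCP at [0.213, 0.641, 0.231] pointing down, gripper open.
Joint ranges: [-2.96, 2.96], [-0.34, 2.1], [-1.41, 1.46], [0.24, 2.44], [-1.37, 4.51], [0.17, 1.92], [-2.96, 2.96]. Speed limits (rad/s): [2.39, 2.39, 3.14, 3.14, 3.14, 3.14, 3.14].

## Interface

Orientations are given as a unit quaternion [w, x, y, z].
In Python, from station import monitor, cams, bot, finder gives the robot as it stands.
- The arm moves only by the tool jog_arm, never from a script. Its argument "plan" is a list of rows, each an object of numbers: "x", "y", "z": the shift along the tool's x, y, z as a fraction of full scale; "wx", "wy", "wz": the turn, a rotation vector about the tool's x, y, z as a fraction of full scale. A call has 1 to 12 rows; each row is the pose to reach, as a shift and turn from the pose measured when the call began, along the tool's axes at that moment, turning the shorter way round; what a row does not reach only later rows make up. Full scale, the value 1, is 20 cm for a shift and 180 degrees for a turn. A row lasts 1/12 s, in which the tool goes at most 41.7 mm and 7.16 degrees, less where a joint would pass 70% of its speed; a pose out of reach is approached as far as the arm can. A call with a number of a shift or a turn outside -1 to 1 is refused whole. A call with a gripper value outside its range is refused whole. "hand" is the opening, from -1 (shut) to 1 (fully open), set as the call begins (left out, the last holds). The fingers move at their own pace and stop on an object; "grip_force" is the grip in N (left out, the last holds). Time passes only in rows, so rows that repeat a pose let the fingers close. It gives the time, the measured TCP pose, the force and the opening at its end, in the units of the state.
- monitor.get_obs(): the state, without advancing time (a new reading comes with each control period).
- cams.read_camera(name): name is "scene" or "top" or "wrist"; returns the picture (384x512x3 uint8, red, green, blue); there is no depth.
- cams.get_calibration(name): a dict with "fx", "fy", "cx", "cy" (pixels), "distortion" ([k1, k2, p1, p2, k3] as OpenCV has them; the pictures are not rectified), "extrinsics" (4x4, takes a point from world to camera coordinates). Camera axes: x right, y down, z forward; pixel columns grow to the right and rows downward; lengths in m; the calibration is good to about 2 mm. A picture is of the moment at which its call begins: read the wrist's pose just before it. get_calibration takes no time and is no camera call; for the wrist camera it gives the pose at the moment of the call.
- bot.hand_in(): hands the job in, once; it reports no verdict.
Trained networks look in the newest picture that a camera, given by its name, has taken for a name from the list of things; names that differ only in an ending like _2 or _b are one class to them, and where a whole thing is asked for, a point or a joint stands for the part that bears it (a point fixed in the world has none). Each returns a list of dicts, best first, with "confidence" (0 to 1); they miss things now and then, are a little off and sometimes report something else, mostly with a low value. They report only what shows in the picture. A call takes as long as a camera call.
- finder.find_in(camera, target): "bbox" ([left, top, width, height] in pixels, round what is visible of it).
- finder.place_of(camera, target): "location" ([column, row] in pixels: a listed point, or the origin of a listed thing).
The state is a dict: "t": time; "q": joint angles; "joint_vel": joint speeds; "joint_torque": joint torques, N m; "eef_pos": TCP position; "tool_rot": TCP orientation; "contact_force": force on the tool from outside, world axes, zero at the start; "torque": the same for the moment, N m; "gripper_width": opening from 0.0 (shut) to 1.0 (fully open).
Only numpy, scipy, OpenCV 4.12 (cv2) and the standard library are available. Lean on these libraries where they do the work, as an engineer would, in place of code of your own. Each camera call takes 0.05 s, during which the arm holds its last target. There are 200 camera calls.

## Task

Check the L-shaped cut edge of the tile on the yellow crate for chips: first push the caddy's swing door fully shut, as it hangs across the edge, then keep the fingertips together and run them along the cut edge from the red dot round the inside corner to the blue dot, barely touching it or within a centimetre above it. Do not press hard on the tile, leave the door shut and the other things where they are, and pick nothing up.

Things in the scene. Friction and masses are not known exactly. Their poses are not given: they have to be found in the camera images.
- cut_corner (a point): inside corner of the L-shaped cut in the white tile, on its top face (130 mm above the table). One straight cut, 120 mm, runs from here along this point's -x, the other, 170 mm, along its +y. Bare red clay shows as a 6 mm line along both; the tile lies on the -y side of the first and the +x side of the second, the gap (towards the robot, left) opens into the crate. Crate's axes, z up
- red_point (a point): centre of the red dot, a flat 18 mm sticker on the tile 10 mm in from one of the two cuts, near its outer end: where the tracing starts. Which cut has the red dot and which the blue one varies
- blue_point (a point): centre of the blue dot, a flat 18 mm sticker on the tile 10 mm in from the other cut, near its outer end: where the tracing ends
- door_hinge (a point): on the hinge line of the caddy's door, half-way up the door. The caddy is a pink box (100 deep, 150 wide, 80 mm high) fixed on the tile, its open front facing this point's -x (caddy's axes, z up), hinge at the front's +y end. Door 142 mm wide, 4 thick, 68 high, lower edge 6 mm above the tile, hinge line in its mid-plane; shut it runs from here along -y
- door_edge (a point): middle of the door's free upright edge, 142 mm from the hinge, half-way up, in the door's mid-plane
- door (a joint): opening angle of the caddy's door in rad: 0 is fully shut (a stop), it grows as the free edge swings out to the caddy's -x, 1.57 is square to the front, at most 1.8. It starts open, moves at under 1 N at the free edge and stays where it is left
- perfume_mid (a point): centre of an amber glass perfume bottle with brass cap, 26 x 42 x 72 mm high, loose on the tile; leave it
- mirror_mid (a point): centre of a round silver compact mirror, 72 mm across, 12 mm high, loose on the tile; leave it
- bangle_mid (a point): centre of a wooden bead bangle, 79 mm across, 15 mm high, loose on the tile; leave it
- comb_mid (a point): centre of a green plastic comb, 150 mm long (y), 32 mm wide, 5 mm thick, loose on the tile; leave it
- mug_mid (a point): centre of a blue mug, 80 mm across, 85 mm high, loose on the table; leave it
- cream_jar_mid (a point): centre of an orange cream jar with white lid, 64 mm across, 55 mm high, loose on the table; leave it
- hairbrush_mid (a point): handle of a brush, 200 mm long, lying loose on the table; leave it
- crate: yellow crate, 300 x 400 mm, 120 mm high, open on top, with the white ceramic tile, 10 mm thick, lying on its rim; all fixed; origin under its centre on the table, x away from the robot, y along its 400 mm length

How it is judged:
By the outcome, as a careful person would: the job done as asked, in the order asked, and still so for the second after the job is handed in, with the robot touching nothing.
It also fails if it takes over 58 s, if anything falls off the work surface, if the arm or the gripper's body presses on something with over 40 N, if the wrist force passes 120 N, or if a joint passes its speed limit or range.

## Working session

There is one attempt and no reset: what is moved stays moved. The work goes in short steps, Python scripts to look and compute and a tool call to move; the robot and the scene stay as the last step left them, time stands still between calls to the robot, and variables do not carry over. Pictures are saved under pics/ and viewed, about 8 in all and at most 12, crops included, and the job is handed in when it is done.

Besides the shell and the picture viewer there is one more tool, called after ">>>" as a command line: name --argument value ..., lists and objects as JSON in quotes. jog_arm: Moves the arm, as the interface text tells. Shift numbers are shares of 20 cm and turn numbers shares of 180 degrees, none past 1 either way. Its arguments: {"type":"object","properties":{"plan":{"type":"array","items":{"type":"object","properties":{"x":{"type":"number","minimum":-1,"maximum":1},"y":{"type":"number","minimum":-1,"maximum":1},"z":{"type":"number","minimum":-1,"maximum":1},"wx":{"type":"number","minimum":-1,"maximum":1},"wy":{"type":"number","minimum":-1,"maximum":1},"wz":{"type":"number","minimum":-1,"maximum":1}}}},"hand":{"type":"number"},"grip_force":{"type":"number"}},"required":["plan"]}

```bash
mkdir -p pics; ls; cat > h.py <<'E'
import numpy as np, cv2
from station import monitor, cams, bot, finder
def ray(cam,uv):
    c=cams.get_calibration(cam);K=np.array([[c['fx'],0,c['cx']],[0,c['fy'],c['cy']],[0,0,1]])
    E=np.array(c['extrinsics']);p=cv2.undistortPoints(np.array([[uv]],float),K,np.array(c['distortion']))[0,0]
    return -E[:3,:3].T@E[:3,3], E[:3,:3].T@np.array([p[0],p[1],1])
def at_z(cam,uv,z):
    o,d=ray(cam,uv);return o+d*(z-o[2])/d[2]
def proj(cam,P):
    c=cams.get_calibration(cam);K=np.array([[c['fx'],0,c['cx']],[0,c['fy'],c['cy']],[0,0,1]])
    E=np.array(c['extrinsics']);return cv2.projectPoints(np.array(P,float).reshape(-1,3),cv2.Rodrigues(E[:3,:3])[0],E[:3,3],K,np.array(c['distortion']))[0][:,0]
def save(cam,name):
    im=cams.read_camera(cam);cv2.imwrite('pics/'+name,np.ascontiguousarray(im[:,:,::-1]));return im
E
python3 - <<'E'
from h import *
Z=dict(cut_corner=.13,red_point=.13,blue_point=.13,door_hinge=.17,door_edge=.17,crate=0.,perfume_mid=.166,mirror_mid=.136,bangle_mid=.1375,comb_mid=.1325,mug_mid=.0425,cream_jar_mid=.0275,hairbrush_mid=.015)
for cam in('top','scene'):
    save(cam,cam+'0.png')
    for n,z in Z.items():
        r=finder.place_of(cam,n)
        for d in r[:2]: print(cam,n,np.round(d['location']),round(d['confidence'],2),np.round(at_z(cam,d['location'],z),3))
s=monitor.get_obs();print(s['t'],s['eef_pos'],s['tool_rot'],s['contact_force'])
E
```

```text
pics
top cut_corner [227. 204.] 0.56 [0.538 0.08  0.13 ]
top red_point [181. 211.] 0.52 [0.518 0.238 0.13 ]
top blue_point [234. 236.] 0.45 [0.43  0.058 0.13 ]
top door_hinge [182. 196.] 0.59 [0.569 0.227 0.17 ]
top door_edge [205. 231.] 0.71 [0.449 0.153 0.17 ]
top crate [236. 200.] 0.85 [0.558 0.055 0.   ]
top crate [385. 217.] 0.63 [ 0.478 -0.506  0.   ]
top perfume_mid [253. 190.] 0.6 [ 0.583 -0.008  0.166]
top perfume_mid [259. 162.] 0.56 [ 0.678 -0.033  0.166]
top mirror_mid [255. 222.] 0.6 [ 0.475 -0.013  0.136]
top bangle_mid [283. 211.] 0.53 [ 0.509 -0.11   0.137]
top comb_mid [259. 161.] 0.76 [ 0.685 -0.032  0.133]
top mug_mid [385. 219.] 0.9 [ 0.471 -0.491  0.042]
top mug_mid [236. 195.] 0.54 [0.573 0.051 0.042]
top cream_jar_mid [114. 214.] 0.63 [0.515 0.502 0.028]
top cream_jar_mid [251. 186.] 0.57 [ 0.606 -0.003  0.028]
top hairbrush_mid [356. 164.] 0.68 [ 0.682 -0.402  0.015]
top hairbrush_mid [250. 188.] 0.15 [0.599 0.002 0.015]
scene cut_corner [244. 176.] 0.95 [0.523 0.069 0.13 ]
scene red_point [172. 317.] 0.27 [ 0.768 -0.469  0.13 ]
scene door_hinge [288. 152.] 0.67 [0.584 0.235 0.17 ]
scene door_edge [242. 150.] 0.69 [0.454 0.148 0.17 ]
scene perfume_mid [241. 184.] 0.6 [ 0.586 -0.021  0.166]
scene mirror_mid [218. 184.] 0.76 [ 0.498 -0.027  0.136]
scene bangle_mid [202. 198.] 0.51 [ 0.514 -0.115  0.138]
scene comb_mid [265. 206.] 0.74 [ 0.683 -0.029  0.132]
scene comb_mid [202. 197.] 0.6 [ 0.506 -0.11   0.132]
scene mug_mid [ 96. 286.] 0.87 [ 0.477 -0.484  0.042]
scene cream_jar_mid [313. 153.] 0.61 [0.527 0.518 0.027]
scene hairbrush_mid [171. 318.] 0.66 [ 0.688 -0.418  0.015]
1.4 [0.21285287 0.64058614 0.23132305] [-6.38148578e-06  1.59722847e-01  9.87161897e-01  3.00949251e-05] [-0.14640656  0.44376631  0.53744935]
```

```bash
python3 - <<'E'
import cv2
a=cv2.imread('pics/top0.png')[135:275,150:310];b=cv2.imread('pics/scene0.png')[110:250,170:330]
a=cv2.resize(a,None,fx=4,fy=4,interpolation=cv2.INTER_CUBIC);b=cv2.resize(b,None,fx=4,fy=4,interpolation=cv2.INTER_CUBIC)
cv2.imwrite('pics/a.png',a);cv2.imwrite('pics/b.png',b)
E
```

```text
(no output)
```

View pics/a.png

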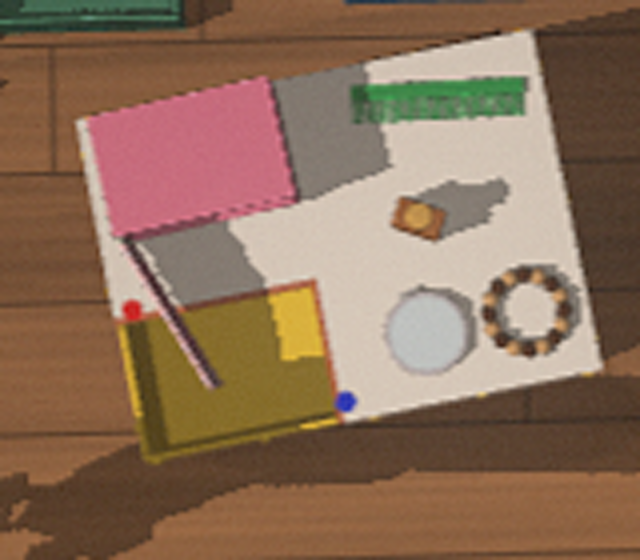

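View pics/b.png

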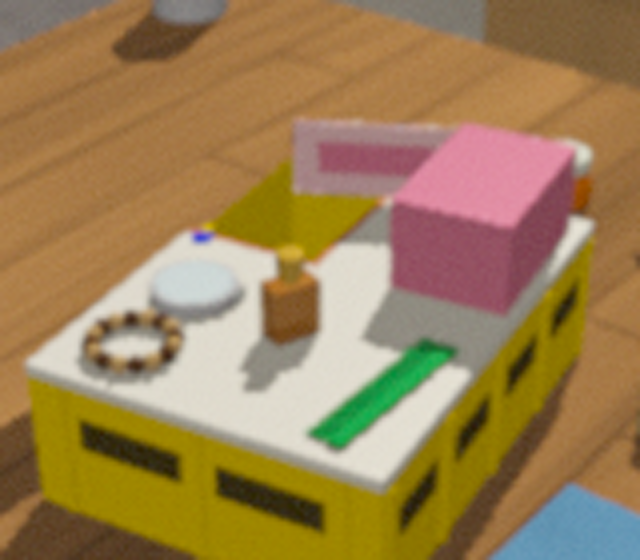

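The top view shows the door running from its hinge at about (181,194) to its free edge at about (203,231), hanging over the gap. The red dot is at (183,212), the inside corner at (229,205) and the blue dot at (236,235). The scene view agrees. Next I fit the crate pose.

```bash
cat > fit.py <<'E'
from h import *
from scipy.optimize import least_squares
from scipy.spatial.transform import Rotation as R
def px(c): return np.array([150+(c[0]+.5)/4-.5,135+(c[1]+.5)/4-.5])
obs=[((.15,.2),(80,120)),((.15,-.2),(532,30)),((-.15,-.2),(602,372)),((-.03,.03),(316,282)),((-.02,.19),(132,310)),((-.14,.02),(345,401))]
P=np.array([o[0] for o in obs]);W=np.array([at_z('top',px(o[1]),.13)[:2] for o in obs])
def T(p,a): c,s=np.cos(p[2]),np.sin(p[2]);return np.atleast_2d(a)@np.array([[c,s],[-s,c]])+p[:2]
if __name__=='__main__':
    f=least_squares(lambda p:(T(p,P)-W)[:5 ].ravel(),[.55,.05,.2]);p=f.x
    print('pose',p);print(np.round(T(p,P)-W,4));print('world',np.round(W,3))
    inv=lambda w:(np.atleast_2d(w)[:,:2]-p[:2])@np.array([[np.cos(p[2]),-np.sin(p[2])],[np.sin(p[2]),np.cos(p[2])]])
    for n,c,z in [('hingetop',(125,237),.204),('edgetop',(212,384),.204),('cadTL',(88,117),.21),('cadTR',(268,77),.21),('cadBR',(298,200),.21),('cadBL',(110,236),.21)]:
        w=at_z('top',px(c),z);print(n,w.round(3),'crate',inv(w).round(3))
    for n in ('door_hinge','door_edge','cut_corner'):pass
    s=monitor.get_obs();q=s['tool_rot'];M=R.from_quat([q[1],q[2],q[3],q[0]]).as_matrix();print(M.round(3))
E
python3 fit.py
```

```text
pose [0.56654988 0.0523348  0.17156095]
[[ 0.001   0.0001]
 [ 0.0003 -0.0024]
 [ 0.0018 -0.0024]
 [-0.0027  0.0015]
 [-0.0003  0.0032]
 [-0.0071 -0.0047]]
world [[ 0.679  0.275]
 [ 0.748 -0.117]
 [ 0.451 -0.168]
 [ 0.535  0.075]
 [ 0.515  0.233]
 [ 0.432  0.053]]
hingetop [0.573 0.224 0.204] crate [[0.036 0.168]]
edgetop [0.453 0.156 0.204] crate [[-0.094  0.122]]
cadTL [0.671 0.251 0.21 ] crate [[0.136 0.178]]
cadTR [0.7   0.106 0.21 ] crate [[0.14 0.03]]
cadBR [0.599 0.084 0.21 ] crate [[0.037 0.025]]
cadBL [0.574 0.235 0.21 ] crate [[0.038 0.179]]
[[-0.949  0.315 -0.   ]
 [ 0.315  0.949  0.   ]
 [ 0.     0.    -1.   ]]
```

>>> jog_arm --plan '[{"x":-0.1,"y":-0.09,"z":-0.03,"wz":-0.02},{"x":-0.22,"y":-0.2,"z":-0.06,"wz":-0.05},{"x":-0.36,"y":-0.33,"z":-0.1,"wz":-0.08},{"x":-0.5,"y":-0.46,"z":-0.15,"wz":-0.11},{"x":-0.64,"y":-0.59,"z":-0.15,"wz":-0.14},{"x":-0.76,"y":-0.7,"z":-0.15,"wz":-0.157},{"x":-0.85,"y":-0.79,"z":-0.15,"wz":-0.157},{"x":-0.9,"y":-0.84,"z":-0.15,"wz":-0.157},{"x":-0.9,"y":-0.84,"z":-0.15,"wz":-0.157}]' --hand -1

```text
invalid input at $.plan[0]: expected keys x, y, z, wx, wy, wz
```

```bash
cat >> h.py <<'E'
from scipy.spatial.transform import Rotation as R
def pose():
    s=monitor.get_obs();q=s['tool_rot'];return s,np.array(s['eef_pos']),R.from_quat([q[1],q[2],q[3],q[0]])
def row(w,yaw=None):
    "tool-frame units to reach world point w with tool down, tool x along -(cos yaw,sin yaw)"
    s,p,r=pose();d=r.inv().apply(np.array(w)-p)/.2
    o=''
    if yaw is not None:
        c,sn=np.cos(yaw),np.sin(yaw);g=R.from_matrix(np.array([[-c,-sn,0],[-sn,c,0],[0,0,-1]]).T@np.eye(3) if 0 else np.column_stack([[-c,-sn,0],[-sn,c,0],[0,0,-1]]))
        o=np.round((r.inv()*g).as_rotvec()/np.pi,3)
    print(np.round(d,3),o)
E
python3 - <<'E'
from h import *
s,p,r=pose();print(s['t'],p,s['gripper_width'],s['contact_force']);print(r.as_matrix().round(3))
row([.451,.209,.26],.172)
im=save('wrist','w0.png')
E
```

```text
1.4 [0.21285287 0.64058614 0.23132305] 1.0005869056615364 [-0.14640656  0.44376631  0.53744935]
[[-0.949  0.315 -0.   ]
 [ 0.315  0.949  0.   ]
 [ 0.     0.    -1.   ]]
[-1.81  -1.672 -0.144] [ 0.    -0.    -0.157]
```

View pics/w0.png

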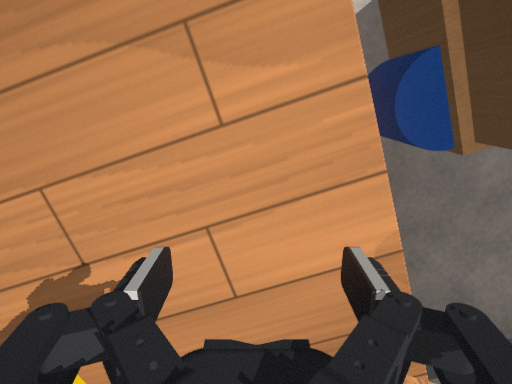

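The call was refused because every row needs all six keys. The wrist picture shows only bare table and the open fingers, with nothing near them. I send it again with all the keys.

>>> jog_arm --plan '[{"x":-0.1,"y":-0.09,"z":-0.03,"wx":0,"wy":0,"wz":-0.02},{"x":-0.22,"y":-0.2,"z":-0.06,"wx":0,"wy":0,"wz":-0.05},{"x":-0.36,"y":-0.33,"z":-0.1,"wx":0,"wy":0,"wz":-0.08},{"x":-0.5,"y":-0.46,"z":-0.15,"wx":0,"wy":0,"wz":-0.11},{"x":-0.64,"y":-0.59,"z":-0.15,"wx":0,"wy":0,"wz":-0.14},{"x":-0.76,"y":-0.7,"z":-0.15,"wx":0,"wy":0,"wz":-0.157},{"x":-0.85,"y":-0.79,"z":-0.15,"wx":0,"wy":0,"wz":-0.157},{"x":-0.9,"y":-0.84,"z":-0.15,"wx":0,"wy":0,"wz":-0.157},{"x":-0.9,"y":-0.84,"z":-0.15,"wx":0,"wy":0,"wz":-0.157}]' --hand -1

```text
t: 2.2
eef_pos: [0.3329, 0.4214, 0.2616]
tool_rot: [0.0, -0.083, 0.997, -0.0]
contact_force: [-0.9, 0.2, -0.2]
gripper_width: 0.0
```

```bash
python3 - <<'E'
from h import *
s,p,r=pose();print(s['t'],p,s['gripper_width'],s['contact_force']);print(r.as_matrix().round(3))
row([.451,.209,.26],.172)
E
```

```text
2.2 [0.33289102 0.42136123 0.26160683] 0.000260201983607106 [-0.87054241  0.1809974  -0.24611676]
[[-0.986 -0.166  0.001]
 [-0.166  0.986 -0.001]
 [-0.001 -0.001 -1.   ]]
[-0.406 -1.145  0.009] [-0.     0.    -0.002]
```

>>> jog_arm --plan '[{"x":-0.05,"y":-0.12,"z":0,"wx":0,"wy":0,"wz":0},{"x":-0.12,"y":-0.3,"z":0,"wx":0,"wy":0,"wz":0},{"x":-0.2,"y":-0.5,"z":0,"wx":0,"wy":0,"wz":0},{"x":-0.28,"y":-0.7,"z":0,"wx":0,"wy":0,"wz":0},{"x":-0.36,"y":-0.86,"z":0,"wx":0,"wy":0,"wz":0},{"x":-0.4,"y":-0.96,"z":0,"wx":0,"wy":0,"wz":0},{"x":-0.4,"y":-1,"z":0,"wx":0,"wy":0,"wz":0},{"x":-0.4,"y":-1,"z":0,"wx":0,"wy":0,"wz":0}]' --hand -1

```text
t: 2.87
eef_pos: [0.4454, 0.2369, 0.2619]
tool_rot: [0.0, -0.082, 0.997, -0.0]
contact_force: [-0.4, -0.1, -0.1]
gripper_width: -0.002
```

```bash
python3 - <<'E'
from h import *
s,p,r=pose();print(s['t'],p,s['gripper_width'],s['contact_force'])
im=save('wrist','w1.png')
for n,z in dict(cut_corner=.13,red_point=.13,blue_point=.13,door_hinge=.17,door_edge=.17).items():
    for d in finder.place_of('wrist',n)[:1]: print(n,np.round(d['location']),round(d['confidence'],2),np.round(at_z('wrist',d['location'],z),3))
E
```

```text
2.8667 [0.44544884 0.23694811 0.26185007] -0.001709047978718874 [-0.37740191 -0.09576772 -0.06689795]
cut_corner [ 92. 240.] 0.65 [0.535 0.08  0.13 ]
red_point [240. 245.] 0.44 [0.514 0.235 0.13 ]
blue_point [ 64. 138.] 0.63 [0.433 0.055 0.13 ]
door_edge [154. 187.] 0.9 [0.452 0.153 0.17 ]
```

View pics/w1.png

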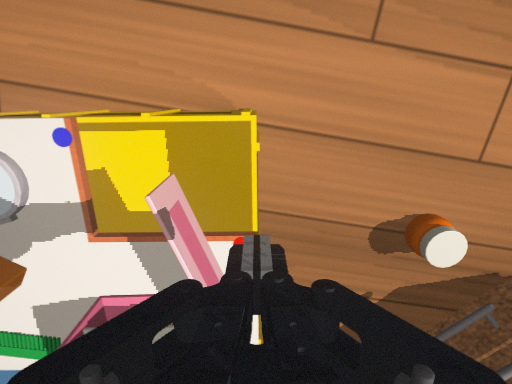

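The wrist view shows the corner at about (92,238), blue at (62,137), red at (239,241) and the door's free edge near (160,188). Corner, dots and door edge agree with the top view. The closed fingers are on the door's outer side, about 7 cm clear. I go down and compute the push arc.

>>> jog_arm --plan '[{"x":0,"y":0,"z":0.1,"wx":0,"wy":0,"wz":0},{"x":0,"y":0,"z":0.25,"wx":0,"wy":0,"wz":0},{"x":0,"y":0,"z":0.4,"wx":0,"wy":0,"wz":0},{"x":0,"y":0,"z":0.5,"wx":0,"wy":0,"wz":0},{"x":0,"y":0,"z":0.55,"wx":0,"wy":0,"wz":0},{"x":0,"y":0,"z":0.55,"wx":0,"wy":0,"wz":0}]' --hand -1

```text
t: 3.67
eef_pos: [0.4426, 0.2393, 0.1498]
tool_rot: [-0.002, -0.086, 0.996, -0.001]
contact_force: [-0.0, 0.7, 0.0]
gripper_width: 0.004
```

```bash
python3 - <<'E'
from h import *
s,p,r=pose();print(s['t'],p,s['contact_force'])
H=np.array([.572,.226]);y=.172;C=np.array([[np.cos(y),-np.sin(y)],[np.sin(y),np.cos(y)]])
for a,d in [(70,.03),(60,.017),(50,.017),(40,.017),(30,.017),(20,.017),(12,.017),(6,.017),(3,.016),(0,.016),(0,.013)]:
    a=np.radians(a);w=H+C@(.105*np.array([-np.sin(a),-np.cos(a)])+d*np.array([-np.cos(a),np.sin(a)]))
    row([*w,.152])
E
```

```text
3.6667 [0.44264103 0.23925841 0.14979032] [-0.0314732   0.74642586  0.00304573]
[-0.081 -0.215 -0.011] 
[-0.129 -0.365 -0.011] 
[-0.169 -0.448 -0.011] 
[-0.224 -0.523 -0.011] 
[-0.29  -0.588 -0.011] 
[-0.367 -0.64  -0.011] 
[-0.434 -0.672 -0.011] 
[-0.487 -0.689 -0.011] 
[-0.519 -0.696 -0.011] 
[-0.546 -0.701 -0.011] 
[-0.561 -0.701 -0.011]
```

>>> jog_arm --plan '[{"x":-0.04,"y":-0.11,"z":-0.01,"wx":0,"wy":0,"wz":0},{"x":-0.08,"y":-0.22,"z":-0.01,"wx":0,"wy":0,"wz":0},{"x":-0.105,"y":-0.3,"z":-0.01,"wx":0,"wy":0,"wz":0},{"x":-0.13,"y":-0.365,"z":-0.01,"wx":0,"wy":0,"wz":0},{"x":-0.17,"y":-0.45,"z":-0.01,"wx":0,"wy":0,"wz":0},{"x":-0.225,"y":-0.525,"z":-0.01,"wx":0,"wy":0,"wz":0},{"x":-0.29,"y":-0.59,"z":-0.01,"wx":0,"wy":0,"wz":0},{"x":-0.365,"y":-0.64,"z":-0.01,"wx":0,"wy":0,"wz":0},{"x":-0.435,"y":-0.67,"z":-0.01,"wx":0,"wy":0,"wz":0},{"x":-0.485,"y":-0.69,"z":-0.01,"wx":0,"wy":0,"wz":0},{"x":-0.515,"y":-0.695,"z":-0.01,"wx":0,"wy":0,"wz":0},{"x":-0.515,"y":-0.695,"z":-0.01,"wx":0,"wy":0,"wz":0}]' --hand -1

```text
t: 4.67
eef_pos: [0.5693, 0.1204, 0.1526]
tool_rot: [-0.001, -0.086, 0.996, -0.001]
contact_force: [0.4, 0.5, 0.7]
gripper_width: -0.002
```

```bash
python3 - <<'E'
from h import *
s,p,r=pose();print(s['t'],p,s['contact_force']);print(r.as_matrix().round(3))
im=save('wrist','w2.png')
E
```

```text
4.6667 [0.56932226 0.12044751 0.15259131] [0.41323144 0.49464306 0.73363014]
[[-0.985 -0.171 -0.001]
 [-0.171  0.985 -0.002]
 [ 0.001 -0.002 -1.   ]]
```

View pics/w2.png

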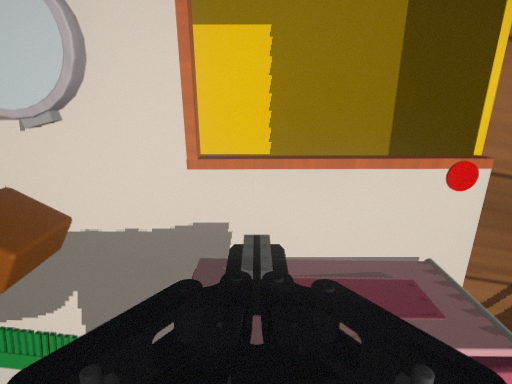

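The door has swung nearly parallel to the front. The clay corner shows at about (190,163) and red at (462,176). I press the door on gently in small steps.

>>> jog_arm --plan '[{"x":-0.01,"y":0,"z":0,"wx":0,"wy":0,"wz":0},{"x":-0.02,"y":0,"z":0,"wx":0,"wy":0,"wz":0},{"x":-0.03,"y":0,"z":0,"wx":0,"wy":0,"wz":0},{"x":-0.04,"y":0,"z":0,"wx":0,"wy":0,"wz":0},{"x":-0.04,"y":0,"z":0,"wx":0,"wy":0,"wz":0}]' --hand -1

```text
t: 5.13
eef_pos: [0.5749, 0.1222, 0.1518]
tool_rot: [-0.003, -0.086, 0.996, -0.001]
contact_force: [-3.6, -0.1, 0.3]
gripper_width: 0.002
```

>>> jog_arm --plan '[{"x":-0.01,"y":0,"z":0,"wx":0,"wy":0,"wz":0},{"x":-0.02,"y":0,"z":0,"wx":0,"wy":0,"wz":0},{"x":-0.03,"y":0,"z":0,"wx":0,"wy":0,"wz":0},{"x":-0.03,"y":0,"z":0,"wx":0,"wy":0,"wz":0}]' --hand -1

```text
t: 5.47
eef_pos: [0.5745, 0.1229, 0.1496]
tool_rot: [-0.009, -0.087, 0.996, -0.002]
contact_force: [-17.1, -0.7, 1.8]
gripper_width: 0.003
```

```bash
python3 - <<'E'
from h import *
s,p,r=pose();print(s['t'],p,s['contact_force'])
E
```

```text
5.4667 [0.57448867 0.12289539 0.14958385] [-17.11315488  -0.72990188   1.75197979]
```

17 N with no further motion means the door is at its stop. I back off and check.

>>> jog_arm --plan '[{"x":0.03,"y":0,"z":0,"wx":0,"wy":0,"wz":0},{"x":0.1,"y":0,"z":0,"wx":0,"wy":0,"wz":0},{"x":0.2,"y":0,"z":-0.05,"wx":0,"wy":0,"wz":0},{"x":0.3,"y":0,"z":-0.2,"wx":0,"wy":0,"wz":0},{"x":0.35,"y":0,"z":-0.3,"wx":0,"wy":0,"wz":0},{"x":0.35,"y":0,"z":-0.35,"wx":0,"wy":0,"wz":0},{"x":0.35,"y":0,"z":-0.35,"wx":0,"wy":0,"wz":0},{"x":0.35,"y":0,"z":-0.35,"wx":0,"wy":0,"wz":0}]' --hand -1

```text
t: 6.13
eef_pos: [0.5078, 0.1113, 0.2211]
tool_rot: [-0.008, -0.087, 0.996, -0.001]
contact_force: [-0.1, -0.9, -0.1]
gripper_width: -0.002
```

```bash
python3 - <<'E'
from h import *
s,p,r=pose();print(s['t'],p,s['contact_force']);print(r.as_matrix().round(3))
im=save('wrist','w3.png')
for n,z in dict(cut_corner=.13,red_point=.13,blue_point=.13,door_edge=.17,door_hinge=.17).items():
    for d in finder.place_of('wrist',n)[:1]: print(n,np.round(d['location'],1),round(d['confidence'],2),np.round(at_z('wrist',d['location'],z),4))
# image w2 was at earlier pose; colour masks in w3
hsv=cv2.cvtColor(im,cv2.COLOR_RGB2HSV)
for n,lo,hi in [('red',(0,220,150),(4,255,255)),('blue',(112,200,100),(125,255,255))]:
    m=cv2.inRange(hsv,lo,hi);k,l,st,c=cv2.connectedComponentsWithStats(m)
    i=1+np.argmax(st[1:,4]) if k>1 else 0;print(n,st[i],c[i].round(1),at_z('wrist',c[i],.13).round(4))
t=save('top','top1.png')[135:275,150:310,::-1]
cv2.imwrite('pics/c.png',np.hstack([cv2.resize(t,(437,384),interpolation=cv2.INTER_CUBIC),im[:,:360,::-1]]))
E
```

```text
6.1333 [0.50782812 0.11134132 0.22108506] [-0.12825916 -0.8713342  -0.09646862]
[[-0.985 -0.174 -0.016]
 [-0.174  0.985 -0.004]
 [ 0.017 -0.001 -1.   ]]
cut_corner [214.3 219.2] 0.67 [0.532 0.078 0.13 ]
red_point [393.2 230. ] 0.65 [0.5143 0.2321 0.13  ]
blue_point [199.7  89.3] 0.84 [0.4291 0.0528 0.13  ]
door_edge [202.9 201.6] 0.15 [0.5031 0.0716 0.17  ]
door_hinge [390.1 311.1] 0.67 [0.5677 0.2283 0.17  ]
red [383 219  19  18 254] [392.3 227.3] [0.5121 0.2307 0.13  ]
blue [     0      0    512    384 196608] [255.5 191.5] [0.5011 0.1084 0.13  ]
```

View pics/c.png

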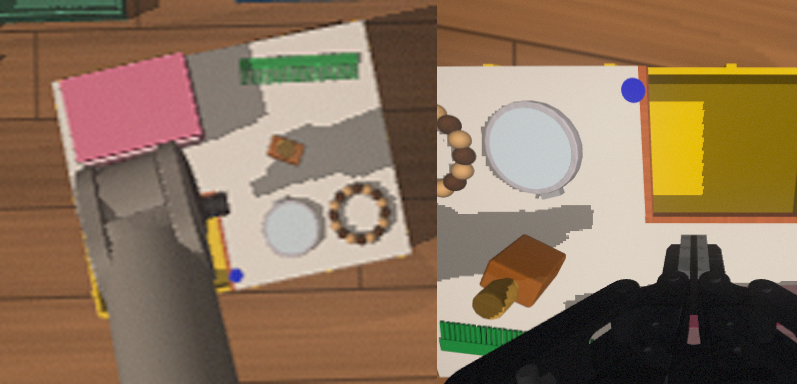

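The door lies flat along the caddy front, and the bottle, mirror, bangle and comb haven't moved. The clay corner is at about (212,217) in the wrist frame. I fit the clay lines for the trace.

```bash
python3 - <<'E'
from h import *
im=cv2.imread('pics/w3.png');hsv=cv2.cvtColor(im,cv2.COLOR_BGR2HSV)
print(hsv[217,300:304],hsv[150,208:214])
m=cv2.inRange(hsv,(4,120,90),(12,210,230))
V=[];Hh=[]
for v in range(95,200,5):
    c=np.nonzero(m[v,195:225])[0]
    if 3<len(c)<14: V.append(((195+c.min(),v),(195+c.max(),v)))
for u in range(230,380,5):
    if 225<u<300 and 0: continue
    c=np.nonzero(m[205:232,u])[0]
    if 3<len(c)<14: Hh.append(((u,205+c.min()),(u,205+c.max())))
L=[]
for n,A in(('V',V),('H',Hh)):
    for k in(0,1):
        w=np.array([at_z('wrist',a[k],.13)[:2] for a in A]);c=w.mean(0);d=np.linalg.svd(w-c)[2][0];L.append((c,d))
        print(n,k,len(A),c.round(4),'dir deg',np.degrees(np.arctan2(d[1],d[0])).round(2),'resid',np.abs((w-c)@[-d[1],d[0]]).max().round(4))
for i,j in((0,3),(1,2)):
    (a,d),(b,e)=L[i],L[j];t=np.linalg.solve(np.column_stack([d,-e]),b-a);print('corner',(a+t[0]*d).round(4))
mb=cv2.inRange(hsv,(115,150,100),(125,255,255));y,x=np.nonzero(mb);print('blue',x.mean(),y.mean(),at_z('wrist',(x.mean(),y.mean()),.13))
E
```

```text
[[ 10 167 185]
 [  9 164 182]
 [  9 165 182]
 [ 10 168 181]] [[ 10 160 191]
 [ 10 162 190]
 [ 10 163 189]
 [ 10 161 188]
 [ 10 161 179]
 [ 12 164 163]]
V 0 21 [0.4709 0.0625] dir deg 9.26 resid 0.0033
V 1 21 [0.4699 0.068 ] dir deg 9.9 resid 0.0005
H 0 30 [0.5132 0.1513] dir deg 100.18 resid 0.0016
H 1 30 [0.5211 0.1531] dir deg 100.12 resid 0.0
corner [0.5354 0.073 ]
corner [0.5264 0.0779]
blue 195.73488372093024 89.93953488372092 [0.4301793  0.04987433 0.13      ]
```

```bash
python3 - <<'E'
from h import *
row([.513,.231,.21],.1745);row([.513,.231,.16],.1745);row([.513,.231,.136],.1745)
E
```

```text
[-0.136  0.586  0.046] [-0.001 -0.006  0.   ]
[-0.142  0.586  0.296] [-0.001 -0.006  0.   ]
[-0.144  0.586  0.416] [-0.001 -0.006  0.   ]
```

>>> jog_arm --plan '[{"x":-0.03,"y":0.1,"z":0,"wx":0,"wy":-0.003,"wz":0},{"x":-0.07,"y":0.25,"z":0,"wx":-0.001,"wy":-0.006,"wz":0},{"x":-0.1,"y":0.42,"z":0,"wx":-0.001,"wy":-0.006,"wz":0},{"x":-0.13,"y":0.54,"z":0.05,"wx":-0.001,"wy":-0.006,"wz":0},{"x":-0.14,"y":0.586,"z":0.12,"wx":-0.001,"wy":-0.006,"wz":0},{"x":-0.142,"y":0.586,"z":0.22,"wx":-0.001,"wy":-0.006,"wz":0},{"x":-0.142,"y":0.586,"z":0.3,"wx":-0.001,"wy":-0.006,"wz":0},{"x":-0.142,"y":0.586,"z":0.3,"wx":-0.001,"wy":-0.006,"wz":0},{"x":-0.142,"y":0.586,"z":0.3,"wx":-0.001,"wy":-0.006,"wz":0}]' --hand -1

```text
t: 7.23
eef_pos: [0.5126, 0.2306, 0.1584]
tool_rot: [-0.002, -0.087, 0.996, -0.0]
contact_force: [-0.7, 0.1, 1.0]
gripper_width: -0.003
```

```bash
python3 - <<'E'
from h import *
s,p,r=pose();print(s['t'],p,s['contact_force']);print(r.as_matrix().round(3))
row([.513,.231,.136],.1745)
c,sn=np.cos(.1745),np.sin(.1745);ex=np.array([c,sn]);ey=np.array([-sn,c]);K=np.array([.531,.0765])
for y in (.156,.15,.0): row([*(K+y*ey),.1355],.1745)
for x in (-.1,-.108): row([*(K+x*ex),.1355],.1745)
row([.430,.051,.1355],.1745)
E
```

```text
7.2333 [0.51262038 0.23055051 0.15841223] [-0.73207799  0.09724066  0.96458402]
[[-0.985 -0.174 -0.004]
 [-0.174  0.985 -0.001]
 [ 0.004  0.    -1.   ]]
[-0.003  0.002  0.112] [ 0.    -0.001  0.   ]
[0.043 0.005 0.115] [ 0.    -0.001  0.   ]
[ 0.043 -0.025  0.115] [ 0.    -0.001  0.   ]
[ 0.043 -0.775  0.115] [ 0.    -0.001  0.   ]
[ 0.543 -0.774  0.117] [ 0.    -0.001  0.   ]
[ 0.583 -0.774  0.117] [ 0.    -0.001  0.   ]
[ 0.562 -0.812  0.117] [ 0.    -0.001  0.   ]
```

>>> jog_arm --plan '[{"x":-0.003,"y":0,"z":0.04,"wx":0,"wy":0,"wz":0},{"x":-0.003,"y":0,"z":0.08,"wx":0,"wy":0,"wz":0},{"x":-0.003,"y":0,"z":0.105,"wx":0,"wy":0,"wz":0},{"x":-0.003,"y":0,"z":0.11,"wx":0,"wy":0,"wz":0},{"x":-0.003,"y":0,"z":0.11,"wx":0,"wy":0,"wz":0},{"x":-0.003,"y":0,"z":0.11,"wx":0,"wy":0,"wz":0}]' --hand -1

```text
t: 7.73
eef_pos: [0.5133, 0.2307, 0.1366]
tool_rot: [-0.002, -0.087, 0.996, -0.0]
contact_force: [-0.5, 0.2, -0.4]
gripper_width: 0.004
```

```bash
python3 - <<'E'
from h import *
s,p,r=pose();print(s['t'],p,s['contact_force'])
im=save('wrist','w4.png');cv2.imwrite('pics/w4c.png',cv2.resize(im[60:330,60:400,::-1],None,fx=2,fy=2))
c,sn=np.cos(.1745),np.sin(.1745);ex=np.array([c,sn]);ey=np.array([-sn,c]);K=np.array([.531,.0765])
for y in (.156,.15,.0): row([*(K+y*ey),.1355],.1745)
row([*(K-.1*ex),.1355],.1745)
E
```

```text
7.7333 [0.51327119 0.23069643 0.1366081 ] [-0.54437275  0.20332368 -0.38364241]
[0.047 0.005 0.006] [ 0.    -0.001  0.   ]
[ 0.047 -0.025  0.006] [ 0.    -0.001  0.   ]
[ 0.047 -0.775  0.006] [ 0.    -0.001  0.   ]
[ 0.547 -0.775  0.008] [ 0.    -0.001  0.   ]
```

View pics/w4c.png

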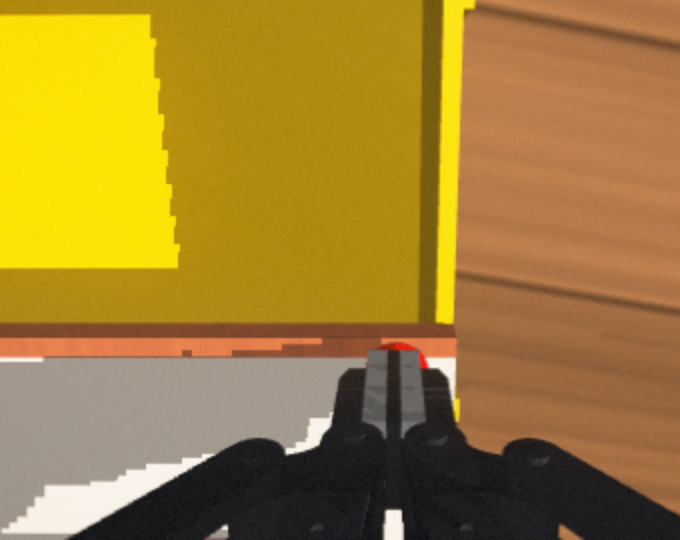

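The tips stand over the red dot at about 6.5 mm above the tile, and the clay line runs left from there. I trace the first leg.

>>> jog_arm --plan '[{"x":0.025,"y":-0.01,"z":0.003,"wx":0,"wy":0,"wz":0},{"x":0.047,"y":-0.04,"z":0.004,"wx":0,"wy":0,"wz":0},{"x":0.047,"y":-0.1,"z":0.004,"wx":0,"wy":0,"wz":0},{"x":0.047,"y":-0.17,"z":0.004,"wx":0,"wy":0,"wz":0},{"x":0.047,"y":-0.24,"z":0.004,"wx":0,"wy":0,"wz":0},{"x":0.047,"y":-0.31,"z":0.004,"wx":0,"wy":0,"wz":0},{"x":0.047,"y":-0.38,"z":0.004,"wx":0,"wy":0,"wz":0},{"x":0.047,"y":-0.45,"z":0.004,"wx":0,"wy":0,"wz":0},{"x":0.047,"y":-0.52,"z":0.004,"wx":0,"wy":0,"wz":0},{"x":0.047,"y":-0.58,"z":0.004,"wx":0,"wy":0,"wz":0},{"x":0.047,"y":-0.62,"z":0.004,"wx":0,"wy":0,"wz":0},{"x":0.047,"y":-0.62,"z":0.004,"wx":0,"wy":0,"wz":0}]' --hand -1

```text
t: 8.78
eef_pos: [0.5259, 0.1042, 0.136]
tool_rot: [-0.002, -0.085, 0.996, -0.0]
contact_force: [-0.0, -0.6, 0.2]
gripper_width: 0.003
```

```bash
python3 - <<'E'
from h import *
s,p,r=pose();print(s['t'],p,s['contact_force'])
im=save('wrist','w5.png');cv2.imwrite('pics/w5c.png',cv2.resize(im[60:330,60:400,::-1],None,fx=2,fy=2))
c,sn=np.cos(.1745),np.sin(.1745);ex=np.array([c,sn]);ey=np.array([-sn,c]);K=np.array([.531,.0765])
row([*K,.1355],.1745)
row([*(K-.1*ex),.1355],.1745)
E
```

```text
8.7833 [0.52590108 0.10421417 0.13604959] [-0.01475718 -0.60106719  0.2440226 ]
[-0.001 -0.149  0.002] [ 0.    -0.001 -0.001]
[ 0.499 -0.15   0.004] [ 0.    -0.001 -0.001]
```

View pics/w5c.png

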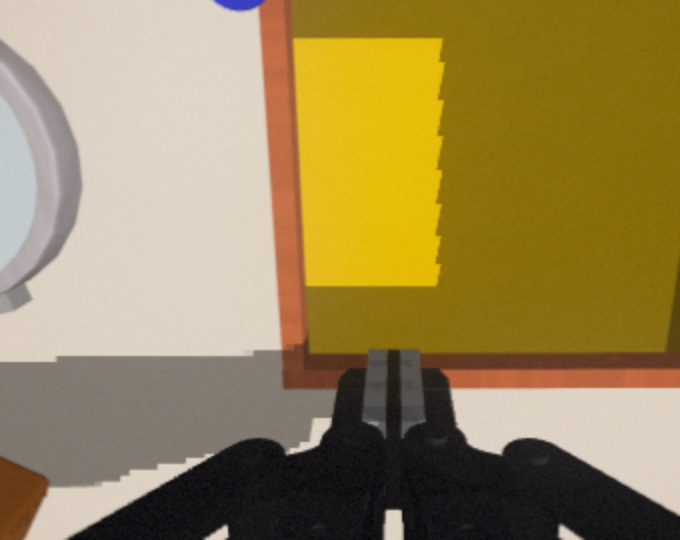

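```bash
python3 - <<'E'
from h import *
s,p,r=pose();print((proj('wrist',[[p[0],p[1],.13],p])-60)*2)
c=lambda u,v:at_z('wrist',(60+u/2,60+v/2),.13)[:2].round(4)
print('inner corner',c(303,368),'tile-side',c(284,387),'V line upper inner',c(280,20),'tile-side',c(262,20))
E
```

```text
[[394.73229932 366.39307176]
 [394.79935376 376.65473283]]
inner corner [0.5307 0.0803] tile-side [0.5377 0.0757] V line upper inner [0.4409 0.0633] tile-side [0.4416 0.0591]
```

The tips project onto the cut line, about 2–3 mm towards the gap from the middle of the clay. I shift slightly inward and continue to the corner and along the second leg.

```bash
python3 - <<'E'
from h import *
c,sn=np.cos(.1745),np.sin(.1745);ex=np.array([c,sn]);K=np.array([.533,.0778])
row([*K,.1355],.1745)
row([*(K-.1*ex),.1355],.1745)
row([.431,.052,.1355],.1745)
E
```

```text
[-0.012 -0.144  0.002] [ 0.    -0.001 -0.001]
[ 0.488 -0.145  0.004] [ 0.    -0.001 -0.001]
[ 0.513 -0.184  0.004] [ 0.    -0.001 -0.001]
```

>>> jog_arm --plan '[{"x":-0.006,"y":-0.03,"z":0.001,"wx":0,"wy":0,"wz":0},{"x":-0.012,"y":-0.08,"z":0.002,"wx":0,"wy":0,"wz":0},{"x":-0.012,"y":-0.13,"z":0.002,"wx":0,"wy":0,"wz":0},{"x":-0.012,"y":-0.145,"z":0.002,"wx":0,"wy":0,"wz":0},{"x":-0.012,"y":-0.145,"z":0.002,"wx":0,"wy":0,"wz":0},{"x":0.02,"y":-0.145,"z":0.002,"wx":0,"wy":0,"wz":0},{"x":0.08,"y":-0.145,"z":0.002,"wx":0,"wy":0,"wz":0},{"x":0.14,"y":-0.145,"z":0.002,"wx":0,"wy":0,"wz":0},{"x":0.2,"y":-0.145,"z":0.003,"wx":0,"wy":0,"wz":0},{"x":0.26,"y":-0.145,"z":0.003,"wx":0,"wy":0,"wz":0},{"x":0.3,"y":-0.145,"z":0.003,"wx":0,"wy":0,"wz":0},{"x":0.3,"y":-0.145,"z":0.003,"wx":0,"wy":0,"wz":0}]' --hand -1

```text
t: 9.83
eef_pos: [0.4695, 0.0669, 0.1354]
tool_rot: [-0.002, -0.087, 0.996, -0.0]
contact_force: [0.7, -0.7, -1.0]
gripper_width: 0.001
```

```bash
python3 - <<'E'
from h import *
s,p,r=pose();print(s['t'],p,s['contact_force'],s['q'])
im=save('wrist','w6.png');q=proj('wrist',[[p[0],p[1],.13]])[0];print((q-60)*2)
cv2.imwrite('pics/w6c.png',cv2.resize(im[60:330,60:400,::-1],None,fx=2,fy=2))
c,sn=np.cos(.1745),np.sin(.1745);ex=np.array([c,sn]);K=np.array([.533,.0778])
row([*(K-.1*ex),.1355],.1745)
row([.431,.052,.1355],.1745)
for d in finder.place_of('wrist','blue_point')[:1]: print(d,at_z('wrist',d['location'],.13))
E
```

```text
9.8333 [0.46954368 0.06694037 0.13543866] [ 0.70570288 -0.74344329 -0.95438381] [-0.41402663  0.27925485  0.16525465  2.1205346  -0.06757927  0.75122775
  1.53867186]
[394.71637086 362.49774283]
[ 0.185 -0.002  0.002] [ 0.    -0.001 -0.   ]
[ 0.21  -0.041  0.002] [ 0.    -0.001 -0.   ]
{'location': [240.4, 174.7], 'confidence': 0.61} [0.4339786  0.05160345 0.13      ]
```

View pics/w6c.png

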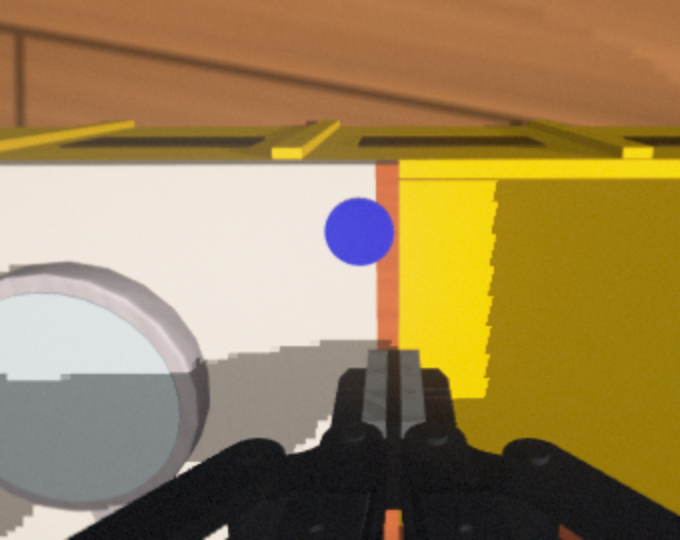

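The tips are on the clay band (centre about 388, tips 395), and the blue dot at (360,231) lies about 38 mm ahead and 10 mm to the side. I finish the leg, end over the dot, and then lift.

>>> jog_arm --plan '[{"x":0.03,"y":-0.005,"z":0.001,"wx":0,"wy":0,"wz":0},{"x":0.08,"y":-0.005,"z":0.001,"wx":0,"wy":0,"wz":0},{"x":0.13,"y":-0.005,"z":0.001,"wx":0,"wy":0,"wz":0},{"x":0.17,"y":-0.01,"z":0.001,"wx":0,"wy":0,"wz":0},{"x":0.19,"y":-0.025,"z":0.001,"wx":0,"wy":0,"wz":0},{"x":0.195,"y":-0.045,"z":0.001,"wx":0,"wy":0,"wz":0},{"x":0.195,"y":-0.045,"z":0.001,"wx":0,"wy":0,"wz":0},{"x":0.195,"y":-0.045,"z":0.001,"wx":0,"wy":0,"wz":0}]' --hand -1

```text
t: 10.6
eef_pos: [0.4353, 0.0515, 0.1359]
tool_rot: [-0.001, -0.086, 0.996, 0.0]
contact_force: [-0.3, -0.7, -0.4]
gripper_width: 0.001
```

```bash
python3 - <<'E'
from h import *
s,p,r=pose();print(s['t'],p,s['contact_force'],np.round(s['q'],2))
im=save('wrist','w7.png');q=proj('wrist',[[p[0],p[1],.13]])[0];print((q-60)*2)
cv2.imwrite('pics/w7c.png',cv2.resize(im[60:330,60:400,::-1],None,fx=2,fy=2))
E
```

```text
10.6 [0.43534515 0.05148936 0.1358979 ] [-0.27711731 -0.68730948 -0.37158314] [-0.41  0.22  0.17  2.2  -0.06  0.73  1.54]
[394.08000619 366.17076318]
```

View pics/w7c.png

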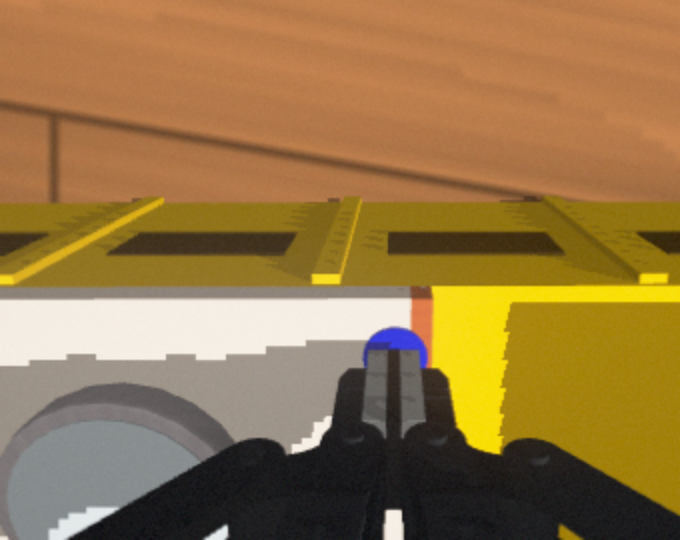

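The tips stand over the blue dot, within about 2 mm of its centre. I lift clear.

>>> jog_arm --plan '[{"x":0,"y":0,"z":-0.05,"wx":0,"wy":0,"wz":0},{"x":0,"y":0,"z":-0.18,"wx":0,"wy":0,"wz":0},{"x":0,"y":0,"z":-0.34,"wx":0,"wy":0,"wz":0},{"x":0,"y":0,"z":-0.5,"wx":0,"wy":0,"wz":0},{"x":0,"y":0,"z":-0.6,"wx":0,"wy":0,"wz":0},{"x":0,"y":0,"z":-0.6,"wx":0,"wy":0,"wz":0},{"x":0,"y":0,"z":-0.6,"wx":0,"wy":0,"wz":0}]' --hand -1

```text
t: 11.23
eef_pos: [0.4366, 0.0521, 0.2568]
tool_rot: [0.001, -0.086, 0.996, 0.0]
contact_force: [-0.7, -0.1, -0.8]
gripper_width: 0.003
```

```bash
python3 - <<'E'
from h import *
s,p,r=pose();print(s['t'],p,s['contact_force'])
a=save('scene','s1.png')[110:250,170:330,::-1];b=save('top','t2.png')[135:275,150:310,::-1]
cv2.imwrite('pics/d.png',cv2.resize(np.hstack([a,b]),(800,350),interpolation=cv2.INTER_CUBIC))
E
```

```text
11.2333 [0.43662533 0.052055   0.25684976] [-0.74575613 -0.09409011 -0.80964619]
```

View pics/d.png

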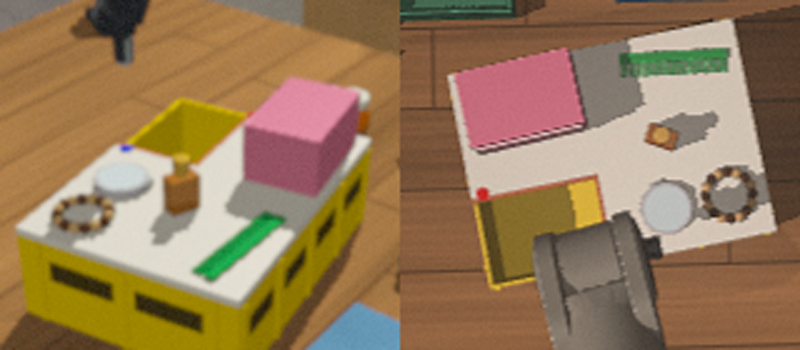

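Both views show the door shut flat against the caddy front, the four things on the tile where they were, and the gripper well clear.

```bash
python3 -c "
from station import bot
print(bot.hand_in())"
```

```text
the job is handed in; nothing more can be done
None
```

I pushed the caddy's door shut and traced the cut edge from the red dot round the inside corner to the blue dot. The job is handed in, at about 11.3 s on the robot's clock; no verdict came back.

- **Door:** I pressed it until it stopped moving, at about 17 N. The later scene and top views show it flat along the caddy front. That it is fully shut is judged from the stop and those pictures; I did not measure its angle.
- **Trace:** The closed fingertips read 5.4–6.6 mm above the tile at every point I checked, with about 1 N of force, which is sensor noise. They started over the red dot and ended within about 2 mm of the centre of the blue one.
- **Accuracy:** On the first leg the wrist picture put the tips right at the cut line, about 3 mm towards the gap from the middle of the clay. I moved them slightly inward for the rest. The position estimates from the different pictures disagreed by 2–4 mm.
- **Other things:** The last views show the bottle, mirror, bangle and comb where they were. I did not check the mug, cream jar and hairbrush again at the end, but the arm never went low near them. The gripper was about 12 cm above the tile and touching nothing.

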